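# Book out two fittings at the picking bench

## Task

Book out an order at the picking bench: push the stay-down key on the bin of bent elbow fittings fully down, then the key on the bin of ring-eyed fittings fully down, and only then press the long bar key of the order terminal fully in and let it spring back. Use the tips of the closed fingers; leave the key of the bin of straight hose tails up, and pick up or shift nothing.

Things in the scene. Friction and masses are not known exactly. Their poses are not given: they have to be found in the camera images.
- bin_elbows: Fixed green open picking bin, 150 (x) x 110 (y) x 60 mm high, holding steel elbow fittings: round bars 12 mm thick bent once at a right angle, legs about 40 mm. Origin: centre of its underside; x points from its low front (robot side) to its back, z up. The three bins and the terminal stand in a row across the bench, in any order, each turned by up to 17 degrees; neighbours are no higher than 86 mm.
- key_elbows_top (a point): Centre of the top face of the stay-down key of bin_elbows, moving with it; 86 mm above the bench when the key is fully up, 78 mm when down. The key is a black round plunger, 34 mm across, standing up out of the grey pedestal (48 x 50 mm, 68 mm high) on the low front of this bin, its axis 100 mm in front of the bin's centre (along the bin's -x).
- key_elbows (a joint): bin_elbows: Travel of this key in m: 0 = fully up, 0.008 = pressed fully down. It is held only by friction (about 3.5 N pushes it down) and stays wherever it is left; it may start up to 1.5 mm down and cannot be pressed further than 8 mm.
- bin_eyes: Fixed green open picking bin, 150 (x) x 110 (y) x 60 mm high, holding ring-eyed (banjo) fittings: steel rings 48 mm across with a 24 mm hole and a short stem. Origin: centre of its underside; x points from its low front (robot side) to its back, z up. The three bins and the terminal stand in a row across the bench, in any order, each turned by up to 17 degrees; neighbours are no higher than 86 mm.
- key_eyes_top (a point): Centre of the top face of the stay-down key of bin_eyes, moving with it; 86 mm above the bench when the key is fully up, 78 mm when down. The key is a black round plunger, 34 mm across, standing up out of the grey pedestal (48 x 50 mm, 68 mm high) on the low front of this bin, its axis 100 mm in front of the bin's centre (along the bin's -x).
- key_eyes (a joint): bin_eyes: Travel of this key in m: 0 = fully up, 0.008 = pressed fully down. It is held only by friction (about 3.5 N pushes it down) and stays wherever it is left; it may start up to 1.5 mm down and cannot be pressed further than 8 mm.
- bin_tails: Fixed green open picking bin, 150 (x) x 110 (y) x 60 mm high, holding straight hose tails: straight ribbed steel rods 70 mm long with a hex nut at one end. Origin: centre of its underside; x points from its low front (robot side) to its back, z up. The three bins and the terminal stand in a row across the bench, in any order, each turned by up to 17 degrees; neighbours are no higher than 86 mm.
- key_tails_top (a point): Centre of the top face of the stay-down key of bin_tails, moving with it; 86 mm above the bench when the key is fully up, 78 mm when down. The key is a black round plunger, 34 mm across, standing up out of the grey pedestal (48 x 50 mm, 68 mm high) on the low front of this bin, its axis 100 mm in front of the bin's centre (along the bin's -x).
- key_tails (a joint): bin_tails: Travel of this key in m: 0 = fully up, 0.008 = pressed fully down. It is held only by friction (about 3.5 N pushes it down) and stays wherever it is left; it may start up to 1.5 mm down and cannot be pressed further than 8 mm.
- terminal: Fixed grey order terminal, a box 120 (x) x 130 (y) x 72 mm high with a dark flat screen on the far half of its top. Origin: centre of its underside; x points away from the robot, z up.
- bar_top (a point): Centre of the top face of the terminal's black bar key, 64 mm long (along the terminal's y) x 24 mm wide, 36 mm in front (-x) of the terminal's centre, moving with it; 86 mm above the bench when up.
- bar (a joint): Travel of the bar key in m: 0 = up, 0.006 = fully in. Spring-loaded: 1.5 N starts it, 5 N holds it fully in; it springs back when let go. It cannot go in further than 6 mm.
- nipple_mid (a point): Loose brass double nipple standing upright on the bench nearer the robot than the bins: 50 mm high, 24 mm across with a 36 mm hexagon. The point is its centre, half-way up. Not to be moved.
- tub: Loose open white plastic tub, 60 x 70 x 50 mm high, nearer the robot than the bins. Origin: centre of its underside. Not to be moved.
- spanner: Loose steel spanner, 200 mm long along its own x, lying flat beyond the bins. Origin: its underside, at the middle. Not to be moved.
There are look-alikes about, which are no part of the job. What is shaped like the bin_eyes but orange is not meant.

How it is judged:
By the outcome, as a careful person would: the job done as asked, in the order asked, and still so for the second after the job is handed in, with the robot touching nothing.
It also fails if it takes over 40 s, if anything falls off the work surface, if the arm or the gripper's body presses on something with over 40 N, if the wrist force passes 120 N, or if a joint passes its speed limit or range.

## Robot

A 6-joint arm with a two-finger parallel gripper is mounted at the origin on the work surface. World frame = base frame: x ahead of the robot, y to its left, z up, the work surface at z = 0. Lengths are in mm, angles in rad, forces in N, time in s.
With the tool pointing down it reaches from about 350 to 875 mm from the base axis. Payload 4.2 kg.
Tool frame: the origin (TCP) lies midway between the tips of the shut fingers; the grasp point (between the pads) lies 19 mm behind it (manip.grip_depth is the distance from the TCP to the grasp point, in mm); z points along the fingers, y is the line along which they close (so a half turn about z gives the same grasp; the last joint's range is limited). The gripper opens to 87 mm and grips with 3 to 60 N. Pads are 19 mm wide; open, the fingers measure 117 mm over their backs; the gripper's body (75 mm by 190 mm) begins 51 mm behind the grasp point.
Start: joints at [-1.074, 0.385, 0.008, 0, -1.194, -0.259], TCP at [147.246, -607.386, 222.55] pointing down, gripper open.
Joint ranges: [-3.14, 3.14], [-1.21, 2.06], [-1.07, 1.41], [-3.16, 2.05], [-2.99, -0.16], [-3.1, 3.1]. Speed limits (rad/s): [2.79, 2.79, 3.14, 3.14, 3.14, 3.14].

## Interface

Orientations are given as a 3x3 rotation matrix whose columns are the frame's x, y, z axes.
In Python, from rig import get_obs, vision, ticket, manip gives the robot as it stands.
- The arm moves only by the tool apply_moves, never from a script. Its argument "rows" is a list that holds one entry, the list of rows, each a list of 7 numbers: the gripper command: -1 is fully open, 1 is shut, values between are in proportion, then the shift along the world's x, y, z in units of 0.04 m (1.0 is 0.04 m), then the turn, a rotation vector about the world's x, y, z in units of 2 rad (1.0 is 2 rad). A call has 1 to 10 rows; each row shifts and turns the commanded pose from where the row before left it; what a row does not reach is not made up. A row lasts 1/10 s, in which the tool goes at most 50 mm and 8.59 degrees, less where a joint would pass 70% of its speed; a pose out of reach is approached as far as the arm can. A call with a number of a shift or a turn outside -1 to 1 is refused whole. A call with a gripper value outside its range is refused whole. The fingers move at their own pace and stop on an object; "force" is the grip in N (left out, the last holds). Time passes only in rows, so rows that do not move let the fingers close. It gives the time, the measured TCP pose, the force, the opening and the grip force at its end, in the units of the state.
- get_obs(): the state, without advancing time (a new reading comes with each control period).
- vision.get_image(name): name is "scene" or "top" or "wrist"; returns a dict with "color" (480x640x3 uint8, blue, green, red), "fx", "fy", "cx", "cy" (pixels), "distortion" ([k1, k2, p1, p2, k3] as OpenCV has them; the pictures are not rectified), "pose" (4x4, takes a point from camera to world coordinates). Camera axes: x right, y down, z forward; pixel columns grow to the right and rows downward; lengths in mm; the calibration is good to about 2 mm. A picture is of the moment at which its call begins. There is no depth.
- ticket.job_done(): hands the job in; it is judged then, once.
The state is a dict: "time": time; "joint_pos": joint angles; "joint_vel": joint speeds; "joint_efforts": joint torques, N m; "eef_pos": TCP position; "eef_rot": TCP orientation; "ft_force": force on the tool from outside, world axes, zero at the start; "moment": the same for the moment, N m; "grip_width": finger opening in mm; "finger_force": force on a finger pad.
Only numpy, scipy, OpenCV 4.12 (cv2) and the standard library are available. Lean on these libraries where they do the work, as an engineer would, in place of code of your own. Each camera call takes 0.05 s, during which the arm holds its last target. There are 200 camera calls.

## Working session

There is one attempt and no reset: what is moved stays moved. The work goes in short steps, Python scripts to look and compute and a tool call to move; the robot and the scene stay as the last step left them, time stands still between calls to the robot, and variables do not carry over. Pictures are saved under pics/ and viewed, at most 10 in all, crops included, and the job is handed in when it is done.

Besides the shell and the picture viewer there is one more tool, called after ">>>" in YAML: its name, and indented under it one key for each argument. apply_moves: Moves the arm, as the interface text tells. Shifts and turns lie within -1 to 1; 1 stands for 0.04 m of shift or 2 rad of turn. Its arguments: {"type":"object","properties":{"rows":{"type":"array"},"force":{"type":"number"}},"required":["rows"]}

```bash
mkdir -p pics
python3 - <<'E'
from rig import get_obs, vision
import cv2,numpy as np
for n in("scene","top"):
    d=vision.get_image(n);cv2.imwrite(f"pics/{n}1.png",d["color"]);np.save(f"pics/{n}1.npy",d,allow_pickle=True)
    print(n,d["fx"],d["fy"],d["cx"],d["cy"],d["distortion"],np.round(d["pose"],3).tolist())
o=get_obs();print(o["time"],o["eef_pos"],np.round(o["eef_rot"],3).tolist(),o["ft_force"],o["grip_width"])
E
```

```text
scene 464.4754289632085 464.4754289632085 325.94069786522 234.9192470725891 [0.01790675 0.         0.         0.         0.        ] [[-0.596, 0.607, -0.525, 1074.959], [0.803, 0.458, -0.382, 342.05], [0.009, -0.649, -0.76, 767.782], [0.0, 0.0, 0.0, 1.0]]
top 593.6576623914045 593.6576623914045 325.43891748046826 227.57387884181912 [-0.18849311  0.          0.          0.          0.        ] [[0.01, -0.997, 0.074, 464.247], [-1.0, -0.009, 0.014, -5.489], [-0.013, -0.074, -0.997, 1296.937], [0.0, 0.0, 0.0, 1.0]]
0.1 [ 147.09874378 -606.89210418  221.56798593] [[-0.972, -0.235, -0.001], [-0.235, 0.972, 0.002], [0.0, 0.002, -1.0]] [ 0.5107324  -0.55344861  0.16784314] 87.04944148819663
```

View pics/top1.png

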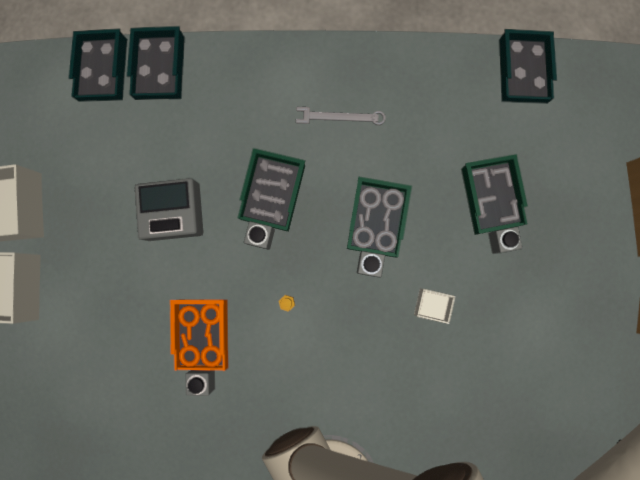

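View pics/scene1.png

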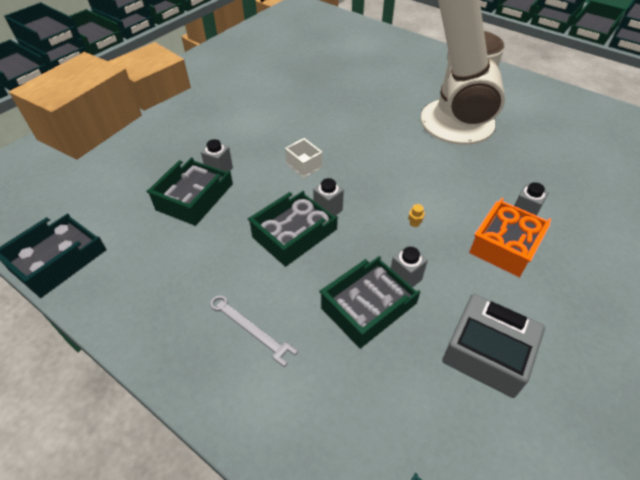

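The top view shows, by pixel, the elbows key at (510,240), the eyes key at (371,264), the tails key at (258,235) and the terminal bar at (166,226). The orange look-alike is at (200,335). In the scene view the elbows key is at (214,146), the eyes key at (328,186), the tails key at (411,256) and the bar at (507,317). I'll refine the blob centres and locate them.

```bash
cat > h.py <<'E'
import cv2,numpy as np
def ray(d,uv):
    K=np.array([[d["fx"],0,d["cx"]],[0,d["fy"],d["cy"]],[0,0,1]])
    p=cv2.undistortPoints(np.array([[uv]],float),K,np.array(d["distortion"]))[0,0]
    T=np.array(d["pose"]);return T[:3,3],T[:3,:3]@np.array([p[0],p[1],1])
def onz(d,uv,z):
    o,r=ray(d,uv);return o+r*(z-o[2])/r[2]
def blob(img,uv,rad=16,thr=45):
    g=img.max(2);u,v=map(int,uv);c=(g[v-rad:v+rad+1,u-rad:u+rad+1]<thr).astype(np.uint8)
    n,l,s,ce=cv2.connectedComponentsWithStats(c)
    i=min(range(1,n),key=lambda i:np.hypot(*(ce[i]-rad))-0.02*s[i,4])
    return ce[i]+[u-rad,v-rad],s[i].tolist()
E
python3 - <<'E'
from h import *
P={"top":dict(elb=(510,240),eye=(371,264),tail=(258,235),bar=(166,226)),"scene":dict(elb=(214,146),eye=(328,186),tail=(411,256),bar=(507,317))}
for n in P:
    d=np.load(f"pics/{n}1.npy",allow_pickle=True).item()
    for k,uv in P[n].items():
        c,s=blob(d["color"],uv,18 if k!="bar" else 24);print(n,k,c.round(1),s,onz(d,c,86).round(1))
d=np.load("pics/top1.npy",allow_pickle=True).item()
I=d["color"]
a=cv2.resize(I[190:290,120:300],None,fx=4,fy=4);b=cv2.resize(I[200:290,340:540],None,fx=4,fy=4)
b=cv2.copyMakeBorder(b,0,0,0,0,0)
o=np.zeros((600,800,3),np.uint8);
s=np.load("pics/scene1.npy",allow_pickle=True).item()["color"]
for i,(n,uv) in enumerate([(x,P[x][k]) for x in("top","scene") for k in("elb","eye","tail","bar")]):
    im=I if n=="top" else s;u,v=uv
    c=cv2.resize(im[v-25:v+25,u-25:u+25],(200,200),interpolation=cv2.INTER_NEAREST)
    o[(i//4)*200:(i//4)*200+200,(i%4)*200:(i%4)*200+200]=c
cv2.imwrite("pics/crops.png",o[:400])
for nm,uv in dict(nip=(287,303),tub=(436,306),orangekey=(198,385)).items(): print(nm,onz(d,uv,50).round())
E
```

```text
top elb [509.9 236.9] [11, 10, 15, 14, 80] [ 538.2 -371.1   86. ]
top eye [365.7 260.7] [12, 13, 3, 5, 7] [487.1 -71.1  86. ]
top tail [255.  233.2] [10, 11, 14, 14, 102] [541.1 156.   86. ]
top bar [164.6 224.8] [9, 17, 28, 12, 272] [556.8 346.9  86. ]
scene elb [213.7 145.5] [12, 12, 13, 12, 116] [ 542.3 -367.1   86. ]
scene eye [328.  185.1] [12, 11, 13, 13, 142] [489.7 -79.5  86. ]
scene tail [410.5 255. ] [10, 10, 16, 15, 191] [548.6 155.   86. ]
scene bar [506.2 315.3] [4, 10, 39, 26, 462] [564.  348.3  86. ]
nip [397.  91.  50.]
tub [ 394. -222.   50.]
orangekey [220. 279.  50.]
```

View pics/crops.png

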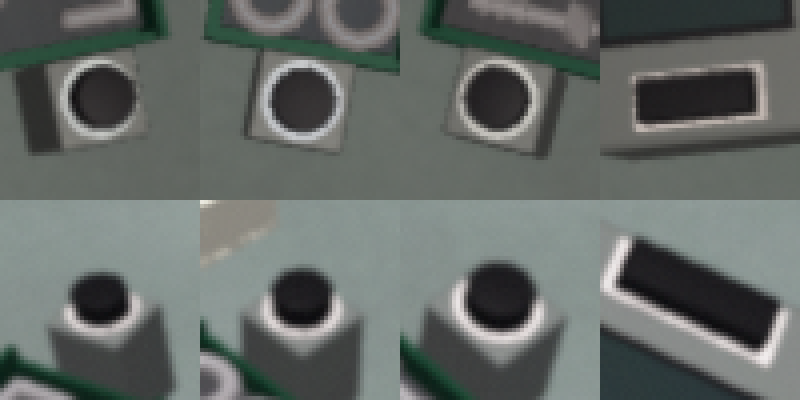

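Run:
```python
from h import *
P={"top":dict(elb=(511,240),eye=(371,264),tail=(258,235),bar=(166,226)),"scene":dict(elb=(214,146),eye=(328,186),tail=(411,256),bar=(507,317))}
for n in P:
    d=np.load(f"pics/{n}1.npy",allow_pickle=True).item()
    for k,uv in P[n].items():
        c,s=blob(d["color"],uv,11 if k!="bar" else 20,85);print(n,k,c.round(1),s,onz(d,c,86 if n=="top" else 84).round(1))
```

```text
top elb [510.3 239. ] [2, 3, 17, 15, 204] [ 534.  -371.8   86. ]
top eye [371.2 263.7] [4, 3, 16, 16, 190] [481.2 -82.3  86. ]
top tail [256.8 234.1] [2, 3, 16, 15, 192] [539.4 152.4  86. ]
top bar [164.4 224.8] [4, 13, 30, 13, 327] [556.8 347.4  86. ]
scene elb [213.6 145.2] [4, 4, 14, 13, 146] [ 540.1 -370.1   84. ]
scene eye [328.  184.9] [4, 3, 15, 15, 170] [487.4 -81.   84. ]
scene tail [410.6 254.5] [3, 2, 17, 17, 232] [546.  154.1  84. ]
scene bar [506.2 315. ] [0, 5, 40, 27, 529] [562.  348.1  84. ]
```

>>> apply_moves:
  rows:
    - [[1,0.9,0.55,0,0,0,0],[1,0.9,0.55,0,0,0,0],[1,0.9,0.55,0,0,0,0],[1,0.9,0.55,0,0,0,0],[1,0.9,0.55,0,0,0,0],[1,0.9,0.55,0,0,0,0],[1,0.9,0.55,0,0,0,0],[1,0.9,0.55,0,0,0,0],[1,0.9,0.55,0,0,0,0],[1,0.9,0.55,0,0,0,0]]

```text
time: 1.1
eef_pos: [508.4, -386.1, 222.1]
eef_rot: [[-0.972, -0.236, -0.001], [-0.236, 0.972, 0.001], [0.001, 0.001, -1.0]]
ft_force: [0.8, -0.5, 0.8]
grip_width: 15.0
finger_force: 0.0
```

>>> apply_moves:
  rows:
    - [[1,0.35,0.18,-0.5,0,0,0],[1,0.35,0.18,-0.8,0,0,0],[1,0,0,-0.8,0,0,0],[1,0,0,-0.5,0,0,0],[1,0,0,-0.3,0,0,0],[1,0,0,0,0,0,0]]

```text
time: 1.7
eef_pos: [534.1, -372.5, 104.3]
eef_rot: [[-0.972, -0.235, -0.004], [-0.235, 0.972, 0.002], [0.003, 0.003, -1.0]]
ft_force: [-0.3, 0.3, 0.4]
grip_width: 0.3
finger_force: 0.0
```

Run:
```python
from h import *
from rig import vision,get_obs
a=vision.get_image("wrist");b=vision.get_image("scene")
o=get_obs();print(o["eef_pos"],o["ft_force"],o["grip_width"])
cv2.imwrite("pics/w2.png",np.hstack([cv2.resize(a["color"],(400,300)),cv2.resize(b["color"][60:240,100:340],(400,300))]))
```

```text
[ 535.70561142 -373.47149125  107.36665787] [ 0.42066137 -1.03143067 -0.20136204] 0.5625436734417424
```

View pics/w2.png

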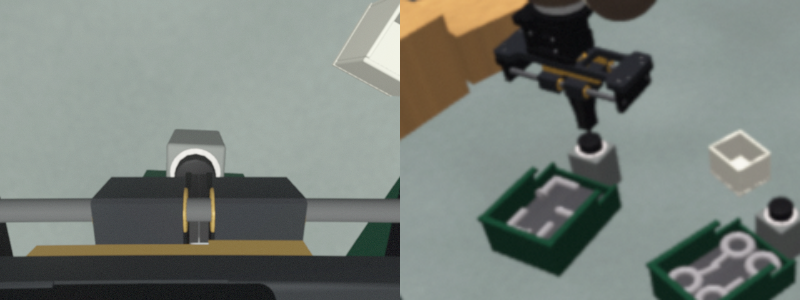

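The picture shows the shut tips right above the elbows key: wrist half at about (197,165), scene half at about (588,138). I'll press down in small steps.

>>> apply_moves:
  rows:
    - [[1,0,0,-0.3,0,0,0],[1,0,0,-0.15,0,0,0],[1,0,0,-0.05,0,0,0],[1,0,0,-0.05,0,0,0],[1,0,0,-0.05,0,0,0],[1,0,0,-0.05,0,0,0],[1,0,0,0,0,0,0]]

```text
time: 2.5
eef_pos: [535.2, -373.0, 80.6]
eef_rot: [[-0.972, -0.236, 0.0], [-0.236, 0.972, -0.0], [-0.0, -0.0, -1.0]]
ft_force: [-0.8, 0.0, 1.5]
grip_width: 0.5
finger_force: 0.7
```

>>> apply_moves:
  rows:
    - [[1,0,0,-0.025,0,0,0],[1,0,0,-0.025,0,0,0],[1,0,0,0,0,0,0]]

```text
time: 2.8
eef_pos: [535.3, -373.1, 78.5]
eef_rot: [[-0.972, -0.236, 0.0], [-0.236, 0.972, -0.0], [-0.0, -0.0, -1.0]]
ft_force: [-1.4, 1.1, 2.7]
grip_width: 0.3
finger_force: 1.4
```

>>> apply_moves:
  rows:
    - [[1,0,0,-0.025,0,0,0],[1,0,0,0,0,0,0]]

```text
time: 3.0
eef_pos: [535.3, -373.1, 78.4]
eef_rot: [[-0.972, -0.236, 0.0], [-0.236, 0.972, -0.0], [-0.0, -0.001, -1.0]]
ft_force: [-2.3, 1.2, 5.7]
grip_width: 0.6
finger_force: 3.1
```

>>> apply_moves:
  rows:
    - [[1,0,0,-0.02,0,0,0],[1,0,0,0,0,0,0]]

```text
time: 3.2
eef_pos: [535.4, -373.1, 78.3]
eef_rot: [[-0.972, -0.236, 0.0], [-0.236, 0.972, -0.001], [-0.0, -0.001, -1.0]]
ft_force: [-3.2, 1.5, 9.6]
grip_width: 0.4
finger_force: 4.5
```

>>> apply_moves:
  rows:
    - [[1,0,0,-0.05,0,0,0],[1,0,0,0,0,0,0],[1,0,0,0,0,0,0]]

```text
time: 3.5
eef_pos: [535.4, -373.2, 78.2]
eef_rot: [[-0.972, -0.237, 0.001], [-0.237, 0.972, -0.001], [-0.0, -0.002, -1.0]]
ft_force: [-5.7, 4.8, 16.5]
grip_width: 0.5
finger_force: 8.0
```

>>> apply_moves:
  rows:
    - [[1,0,0,0.5,0,0,0],[1,0,0,0.7,0,0,0],[1,-0.16,0.91,0,0,0,0],[1,-0.16,0.91,0,0,0,0],[1,-0.16,0.91,0,0,0,0],[1,-0.16,0.91,0,0,0,0],[1,-0.16,0.91,0,0,0,0],[1,-0.16,0.91,0,0,0,0],[1,-0.16,0.91,0,0,0,0],[1,-0.16,0.91,0,0,0,0]]

```text
time: 4.5
eef_pos: [484.3, -80.2, 122.6]
eef_rot: [[-0.972, -0.235, 0.002], [-0.235, 0.972, 0.0], [-0.002, 0.0, -1.0]]
ft_force: [0.8, 0.3, 0.2]
grip_width: 0.7
finger_force: 0.0
```

>>> apply_moves:
  rows:
    - [[1,0,0,-0.3,0,0,0],[1,0,0,0,0,0,0]]

```text
time: 4.7
eef_pos: [483.5, -80.6, 109.7]
eef_rot: [[-0.971, -0.237, -0.001], [-0.237, 0.971, 0.0], [0.001, 0.001, -1.0]]
ft_force: [-0.3, 0.2, 0.5]
grip_width: 0.6
finger_force: 0.0
```

Run:
```python
from h import *
from rig import vision,get_obs
a=vision.get_image("wrist");b=vision.get_image("scene")
o=get_obs();print(o["eef_pos"],o["ft_force"],o["grip_width"])
cv2.imwrite("pics/w3.png",np.hstack([cv2.resize(a["color"],(400,300)),cv2.resize(b["color"][100:250,160:360],(400,300))]))
```

```text
[484.44337556 -81.8227615  110.6461119 ] [0.09307433 0.35844416 0.39598317] 0.4290433208968967
```

View pics/w3.png

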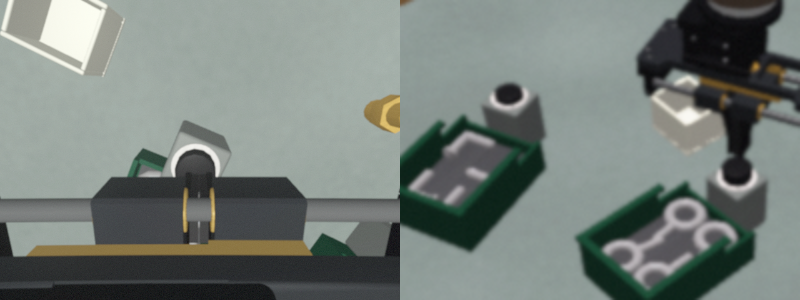

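The elbows key now sits visibly lower (508,95 in the right half), and the tips are centred above the eyes key (740,165). I'll press it the same way.

>>> apply_moves:
  rows:
    - [[1,0,0,-0.35,0,0,0],[1,0,0,-0.2,0,0,0],[1,0,0,-0.05,0,0,0],[1,0,0,-0.05,0,0,0],[1,0,0,-0.05,0,0,0],[1,0,0,-0.05,0,0,0],[1,0,0,-0.03,0,0,0],[1,0,0,-0.03,0,0,0],[1,0,0,0,0,0,0]]

```text
time: 5.7
eef_pos: [484.3, -81.8, 78.4]
eef_rot: [[-0.972, -0.236, 0.001], [-0.236, 0.972, 0.0], [-0.001, -0.0, -1.0]]
ft_force: [-0.5, -1.4, 2.0]
grip_width: 0.3
finger_force: 1.3
```

>>> apply_moves:
  rows:
    - [[1,0,0,-0.04,0,0,0],[1,0,0,-0.04,0,0,0],[1,0,0,0,0,0,0],[1,0,0,0,0,0,0]]

```text
time: 6.1
eef_pos: [484.5, -81.8, 77.9]
eef_rot: [[-0.972, -0.237, 0.001], [-0.237, 0.972, -0.001], [-0.001, -0.001, -1.0]]
ft_force: [-7.7, 0.8, 21.1]
grip_width: 0.7
finger_force: 10.6
```

>>> apply_moves:
  rows:
    - [[1,0,0,0.5,0,0,0],[1,0,0,0.7,0,0,0],[1,0.155,0.895,0,0,0,0],[1,0.155,0.895,0,0,0,0],[1,0.155,0.895,0,0,0,0],[1,0.155,0.895,0,0,0,0],[1,0.155,0.895,0,0,0,0],[1,0.155,0.895,0,0,0,0],[1,0.155,0.895,0,0,0,0],[1,0.155,0.895,0,0,0,0]]

```text
time: 7.1
eef_pos: [534.0, 207.0, 122.8]
eef_rot: [[-0.972, -0.236, 0.001], [-0.236, 0.972, 0.001], [-0.001, 0.001, -1.0]]
ft_force: [0.6, -0.2, -0.7]
grip_width: 0.4
finger_force: 0.0
```

>>> apply_moves:
  rows:
    - [[1,0.155,0.895,0,0,0,0],[1,0.155,0.895,0,0,0,0],[1,0.155,0.895,0,0,0,0],[1,0.155,0.895,0,0,0,0],[1,0,0,-0.4,0,0,0],[1,0,0,0,0,0,0]]

```text
time: 7.7
eef_pos: [557.0, 348.6, 104.0]
eef_rot: [[-0.972, -0.236, -0.004], [-0.236, 0.972, -0.002], [0.004, -0.001, -1.0]]
ft_force: [0.2, -0.4, -0.1]
grip_width: 0.4
finger_force: 0.0
```

Run:
```python
from h import *
from rig import vision,get_obs
a=vision.get_image("wrist");b=vision.get_image("scene");np.save("pics/scene4.npy",b,allow_pickle=True)
o=get_obs();print(o["eef_pos"],o["ft_force"],o["grip_width"])
cv2.imwrite("pics/w4.png",np.hstack([cv2.resize(a["color"],(400,300)),cv2.resize(b["color"][130:370,240:560],(400,300))]))
```

```text
[558.13406664 347.71477326 106.44313513] [-0.27599841 -1.52641254  0.66794631] 0.6302806242238456
```

View pics/w4.png

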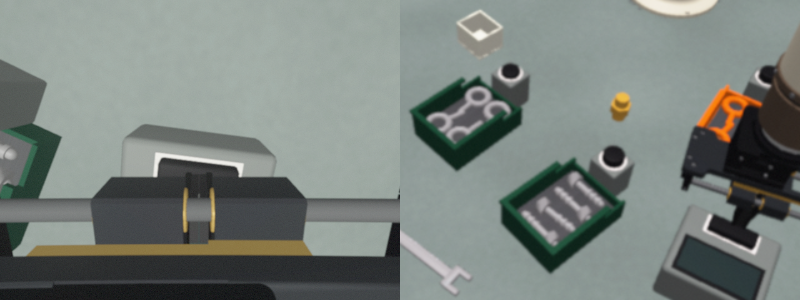

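The eyes key is down (510,72) and the tails key is up (614,155). The tips are over the bar (740,225), so I'll press it.

>>> apply_moves:
  rows:
    - [[1,0,0,-0.3,0,0,0],[1,0,0,-0.15,0,0,0],[1,0,0,-0.05,0,0,0],[1,0,0,-0.05,0,0,0],[1,0,0,-0.05,0,0,0],[1,0,0,-0.05,0,0,0],[1,0,0,-0.05,0,0,0],[1,0,0,0,0,0,0]]

```text
time: 8.6
eef_pos: [558.5, 347.4, 80.5]
eef_rot: [[-0.972, -0.236, 0.0], [-0.236, 0.972, -0.001], [-0.0, -0.001, -1.0]]
ft_force: [-2.8, -1.8, 7.1]
grip_width: 0.8
finger_force: 3.7
```

>>> apply_moves:
  rows:
    - [[1,0,0,-0.04,0,0,0],[1,0,0,-0.04,0,0,0],[1,0,0,0,0,0,0],[1,0,0,0,0,0,0]]

```text
time: 9.0
eef_pos: [558.6, 347.4, 80.2]
eef_rot: [[-0.972, -0.237, 0.002], [-0.237, 0.972, -0.001], [-0.001, -0.001, -1.0]]
ft_force: [-7.1, -4.8, 18.4]
grip_width: 0.5
finger_force: 9.2
```

The bar has bottomed out at z 80 with 18 N. I'll lift straight off, move clear and check.

>>> apply_moves:
  rows:
    - [[1,0,0,0.4,0,0,0],[1,0,0,0.9,0,0,0],[1,0,0,0.9,0,0,0],[1,0,0,0.9,0,0,0],[1,-0.8,0,0.5,0,0,0],[1,-0.8,0,0,0,0,0],[1,-0.8,0,0,0,0,0],[1,0,0,0,0,0,0]]

```text
time: 9.8
eef_pos: [459.7, 348.1, 220.6]
eef_rot: [[-0.971, -0.238, -0.0], [-0.238, 0.971, 0.002], [-0.0, 0.002, -1.0]]
ft_force: [0.7, 0.2, 0.4]
grip_width: 0.8
finger_force: 0.0
```

Run:
```python
from h import *
from rig import vision,get_obs
b=vision.get_image("scene")["color"]
a=np.load("pics/scene1.npy",allow_pickle=True).item()["color"]
r=[]
for im in (a,b):
    r.append(np.hstack([cv2.resize(im[v-25:v+25,u-25:u+25],(200,200)) for u,v in((214,146),(328,186),(411,256),(507,317))]))
cv2.imwrite("pics/cmp.png",np.vstack(r))
o=get_obs();print(o["time"],o["eef_pos"],o["ft_force"])
```

```text
9.85 [461.39460998 348.46025074 220.60672527] [0.20444181 0.58186377 0.53298532]
```

View pics/cmp.png

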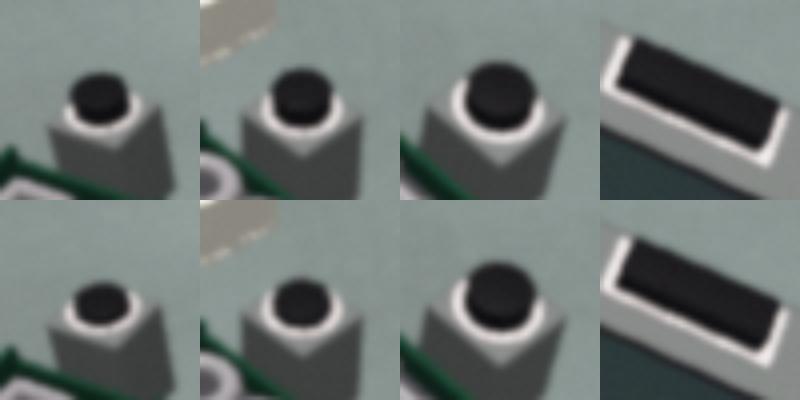

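Comparing before (upper row) with after (lower row), the elbows and eyes keys are down (100,303 and 300,302). The tails key (500,295) and the bar (700,295) are up as before.

```bash
python3 -c "
from rig import ticket
print(ticket.job_done())"
```

```text
the job is handed in; nothing more can be done
None
```

The job is handed in: the elbows key and then the eyes key were pressed fully down, then the bar was pressed fully in and sprang back; the tails key stayed up and I moved nothing else.

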